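# Free the jammed shoe-care caddy

### The arm

A 6-joint arm with a two-finger parallel gripper is mounted at the origin on the work surface. World frame = base frame: x ahead of the robot, y to its left, z up, the work surface at z = 0. Lengths are in m, angles in rad, forces in N, time in s.
With the tool pointing down it reaches from about 0.35 to 0.975 m from the base axis. Payload 4.9 kg.
Tool frame: the origin (TCP) lies at the very end of the fingers, on their centre line; the grasp point (between the pads) lies 19 mm behind it; z points along the fingers, y is the direction in which the jaws open and shut (so a half turn about z gives the same grasp; the last joint's range is limited). The gripper opens to 85 mm and grips with 20 to 120 N. Pads are 22 mm wide; open, the fingers measure 114 mm over their backs; the gripper's body (76 mm by 85 mm) begins 54 mm behind the grasp point. The pads swing forward as they close: fully open they stand 13 mm farther back than shut.
Start: joints at [1.096, 0.053, 1.613, -0, 1.476, -0.119], TCP at [0.218, 0.586, 0.231] pointing down, gripper open.
Joint ranges: [-3.01, 3.01], [-1.01, 2.22], [0.06, 2.58], [-1.02, 4.17], [0.09, 2.62], [-3.14, 3.14]. Speed limits (rad/s): [2.57, 2.57, 3.14, 3.14, 3.14, 3.14].

### API

Orientations are given as a rotation vector (axis times angle).
In Python, from station import ctrl gives the robot as it stands.
- The arm moves only by the tool step_arm, never from a script. Its argument "moves" is a list of rows, each a list of 5 numbers: the opening, from 0 (shut) to 1 (fully open), then the shift along the world's x, y, z in m, then the turn about the world's z in degrees. A call has 1 to 20 rows; each row shifts and turns the pose as measured when the row begins; what a row does not reach is not made up. A row lasts 1/8 s, in which the tool goes at most 62.5 mm and 10.7 degrees, less where a joint would pass 70% of its speed; a pose out of reach is approached as far as the arm can. A call is refused whole if a number of a shift passes 0.0625 or a number of a turn 10.7, either way. A call with a gripper value outside its range is refused whole. The fingers move at their own pace and stop on an object; "newtons" is the grip in N (left out, the last holds). Time passes only in rows, so rows that do not move let the fingers close. It gives the time, the measured TCP pose, the force and the opening at its end, in the units of the state.
- ctrl.get_obs(): the state, without advancing time (a new reading comes with each control period).
- ctrl.get_image(name): name is "scene" or "top"; returns a dict with "color" (420x560x3 uint8, red, green, blue), "camera_matrix" (3x3 intrinsics, pixels), "k1" (the pictures are not rectified: a ray, as slopes to the right and down, at radius r is drawn at 1 + k1 r^2 times it, then the intrinsics apply), "R" (3x3) and "t" (3): a world point X has camera coordinates R X + t. Camera axes: x right, y down, z forward; pixel columns grow to the right and rows downward; lengths in m; the calibration is good to about 2 mm. A picture is of the moment at which its call begins. There is no depth.
- ctrl.finish_job(): hands the job in, once; it reports no verdict.
Trained networks look in a picture, given as the dict that the camera call returned (one of the last four; its "shot" number tells which), for a name from the list of things; names that differ only in an ending like _2 or _b are one class to them, and where a whole thing is asked for, a point or a joint stands for the part that bears it (a point fixed in the world has none). Each returns a list of dicts, best first, with "p" (0 to 1); they miss things now and then, are a little off and sometimes report something else, mostly with a low value. They report only what shows in the picture. A call takes as long as a camera call. They do not tell look-alikes from the thing itself.
- ctrl.spot_in(picture, query): "bbox" ([left, top, right, bottom] in pixels, round what is visible of it).
The state is a dict: "t": time; "q": joint angles; "dq": joint speeds; "effort": joint torques, N m; "tool_pos": TCP position; "tool_rot": TCP orientation; "contact_force": force on the tool from outside, world axes, zero at the start; "wrist_torque": the same for the moment, N m; "opening": finger opening in m.
Only numpy, scipy, OpenCV 4.12 (cv2) and the standard library are available. Lean on these libraries where they do the work, as an engineer would, in place of code of your own. Each camera call takes 0.05 s, during which the arm holds its last target.

### The job

The blue shoe-care caddy has slipped into the wooden counter bin at a slant and is jammed: its high end is poked into the slot in the bin's far side and its low end is caught under the ledge on the robot's side. Turn it level inside the bin so that its corners come free, lift it out, and stand it upright in the middle of the cork mat, letting go without dropping it. Leave the bottle, tin and brush where they are.

Things in the scene. Friction and masses are not known exactly. Their poses are not given: they have to be found in the camera images.
- caddy_center (a point): Centre of the caddy's box: open blue box 120 (own x) by 90 (own y) by 80 mm high (own z), about 0.45 kg; this point is 40 mm above its underside. Its contents are fixed and end below its rim. At the start it is tilted about 29 deg about its y axis: its +x end (away from the robot) is high, its top leans towards the robot, and its y axis is parallel to the bin's within a few degrees.
- caddy_handle (a point): Grip point in the yellow handle board on the caddy's middle, 112 mm above the caddy's underside (72 mm above its centre along own z); same axes as the caddy. The board is 48 mm long (own x) and 12 mm thick (own y), its top 135 mm above the underside and 55 mm above the box's rim. Grip it across its thickness.
- bin: Open wooden bin fixed to the counter; origin at counter height under the middle of its mouth; x points away from the robot, z up. Floor 6 mm thick. The mouth runs from x = -66 to +66 mm. Near wall: inner face x = -94, outer -104 mm, 106 mm high. Side walls: inner faces y = -55 and +55 mm, 10 mm thick, 70 mm high, with posts 106 mm high at the far corners.
- bin_ledge (a point): Tip of the ledge that hangs over into the bin from the near wall's top, at bin x = -66, underside 98 mm and top 106 mm above the counter. At the start the caddy's upper near edge is about 3 mm under it, and its lower near edge is on the floor at about bin x = -30 mm. The caddy passes the mouth only within about 8 deg of level.
- bin_slot (a point): Inner lower edge of the slot in the bin's far wall (bin x = 66 to 78 mm): wall up to 60 mm, open slot from 60 to 88 mm, slat from 88 to 106 mm above the counter. At the start the caddy's lower far edge is about 9 mm into it and the caddy rests on it; it must be moved some 10 to 18 mm towards the near wall to leave the slot before it can be turned level.
- mat: Cork mat fixed to the counter, 180 (own x) by 160 (own y) by 4 mm thick; origin at the centre of its underside, at counter height.
- pump_bottle: Bystander: clear pump bottle with red band, 64 mm in diameter, 185 mm high; origin at the centre of its underside.
- polish_tin: Bystander: flat black tin with brass lid, 59 mm in diameter, 22 mm high; origin at the centre of its underside.
- shoe_brush: Bystander: dark wooden shoe brush, 45 by 130 by 40 mm high; origin at the centre of its underside.
Mind the look-alikes: they are no part of the job. There is more than one size of the mat; the one meant has the size given above. What is meant by the part that bears caddy_center is not white, and is the smaller of those in its own colour.

How it is judged:
By the outcome, as a careful person would: the job done as asked, in the order asked, and still so for the second after the job is handed in, with the robot touching nothing.
It also fails if it takes over 48 s, if anything falls off the work surface, if the arm or the gripper's body presses on something with over 40 N, if the wrist force passes 120 N, or if a joint passes its speed limit or range.

## Working session

There is one attempt and no reset: what is moved stays moved. The work goes in short steps, Python scripts to look and compute and a tool call to move; the robot and the scene stay as the last step left them, time stands still between calls to the robot, and variables do not carry over. Pictures are saved under pics/ and viewed, and the job is handed in when it is done.

Besides the shell and the picture viewer there is one more tool, called after "Request:" by a JSON object that holds its "name" and its "arguments". step_arm: Moves the arm, as the interface text tells. Its arguments: {"type":"object","properties":{"moves":{"type":"array","items":{"type":"array","items":{"type":"number"}}},"newtons":{"type":"number"}},"required":["moves"]}

```bash
ls; mkdir -p pics; python3 - <<'E'
from station import ctrl
import cv2,json
o=ctrl.get_obs();print({k:(v if not hasattr(v,'round') else v) for k,v in o.items()})
for n in ("scene","top"):
    p=ctrl.get_image(n)
    cv2.imwrite(f"pics/a_{n}.png",cv2.cvtColor(p["color"],cv2.COLOR_RGB2BGR))
    print(n,p["camera_matrix"],p["k1"],p["R"],p["t"])
    for q in ("caddy_center","caddy_handle","bin","bin_ledge","bin_slot","mat","pump_bottle","polish_tin","shoe_brush"):
        print(q,[(round(d["p"],2),[round(float(x)) for x in d["bbox"]]) for d in ctrl.spot_in(p,q)])
E
```

```text
pics
{'t': 0.0, 'q': array([ 1.09599722e+00,  5.33597043e-02,  1.61432906e+00, -5.54743554e-05,
        1.47598962e+00, -1.19001681e-01]), 'dq': array([-0.00115325,  0.00089664, -0.00063401, -0.00046505, -0.00204693,
       -0.00098424]), 'effort': array([ 4.92543822e-04, -3.93712127e+01, -3.70165908e+01, -1.46758939e-04,
        7.32923218e-03, -2.40835516e-05]), 'tool_pos': array([0.21743305, 0.58527931, 0.23004031]), 'tool_rot': array([-0.5558349 , -3.09146245,  0.00315774]), 'contact_force': array([ 0.41238858,  0.97816392, -0.68958733]), 'wrist_torque': array([ 0.07933427, -0.01955104, -0.0030744 ]), 'opening': 0.0852655814434194}
scene [[523.3736192    0.         286.34930012]
 [  0.         523.3736192  211.61361066]
 [  0.           0.           1.        ]] -0.19067043983768345 [[ 0.6967166   0.71734146 -0.00268594]
 [ 0.56537811 -0.5514193  -0.6134202 ]
 [-0.44151283  0.42586146 -0.78975214]] [-0.37751306 -0.2394017   1.58165325]
caddy_center [(0.89, [91, 300, 197, 410]), (0.6, [191, 225, 248, 289]), (0.6, [92, 229, 155, 295]), (0.44, [277, 299, 329, 346])]
caddy_handle [(0
[... 662 characters left out ...]
0.0093015 ]
 [-0.99856655  0.00303073 -0.05343846]
 [ 0.05340762 -0.00947695 -0.99852782]] [-0.0269019   0.53763568  1.24121264]
caddy_center [(0.88, [368, 255, 414, 300]), (0.6, [382, 165, 456, 236])]
caddy_handle [(0.8, [320, 201, 356, 246]), (0.68, [362, 253, 417, 298]), (0.59, [381, 164, 456, 239])]
bin [(0.76, [310, 194, 361, 255])]
bin_ledge [(0.56, [316, 197, 357, 256])]
bin_slot [(0.83, [314, 191, 360, 253]), (0.61, [197, 198, 253, 262])]
mat [(0.84, [199, 199, 255, 263]), (0.8, [170, 136, 220, 182]), (0.7, [138, 250, 186, 300]), (0.42, [320, 199, 354, 244])]
pump_bottle [(0.86, [244, 131, 263, 158])]
polish_tin [(0.49, [273, 226, 289, 244])]
shoe_brush [(0.69, [300, 145, 340, 160])]
```

View pics/a_scene.png

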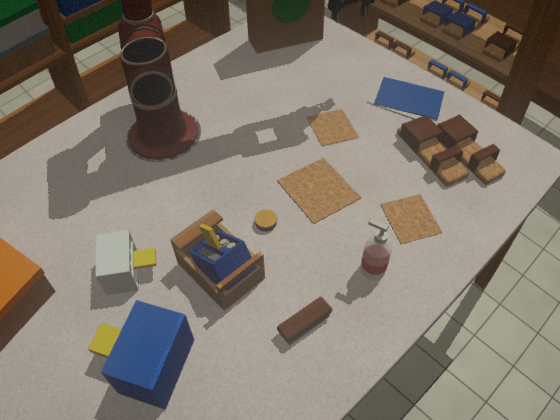

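View pics/a_top.png

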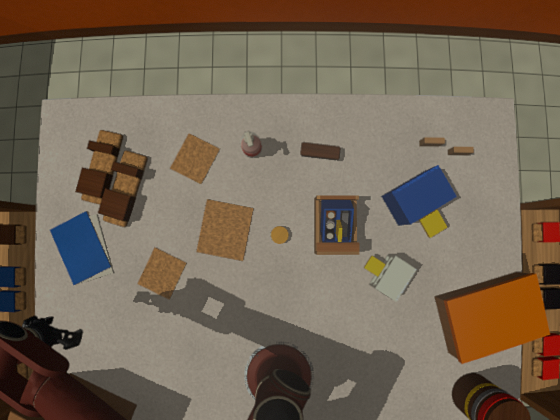

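```bash
python3 - <<'E'
import cv2
a=cv2.imread("pics/a_scene.png")[200:320,160:290];cv2.imwrite("pics/a_sc_crop.png",cv2.resize(a,None,fx=5,fy=5,interpolation=cv2.INTER_CUBIC)[:600,:800])
a=cv2.imread("pics/a_top.png")[180:270,290:380];cv2.imwrite("pics/a_tp_crop.png",cv2.resize(a,None,fx=6.6,fy=6.6,interpolation=cv2.INTER_CUBIC))
a=cv2.imread("pics/a_top.png")[120:310,120:300];cv2.imwrite("pics/a_tp_mats.png",cv2.resize(a,None,fx=3,fy=3,interpolation=cv2.INTER_CUBIC))
E
```

```text
(no output)
```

View pics/a_sc_crop.png

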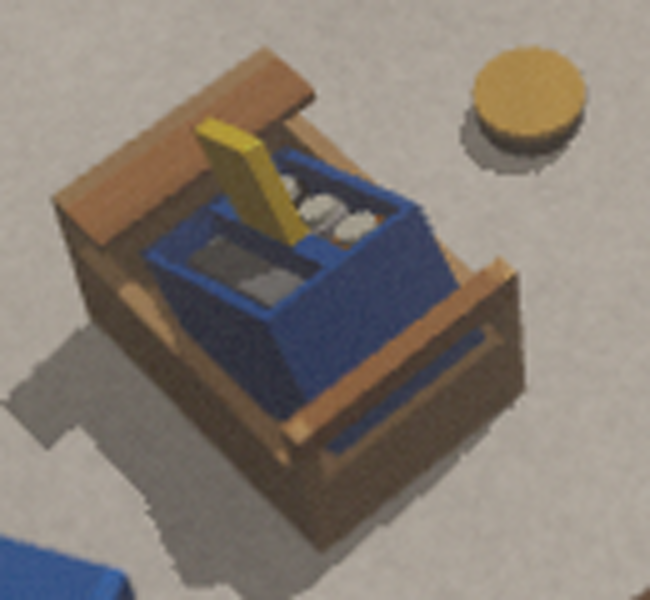

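View pics/a_tp_crop.png

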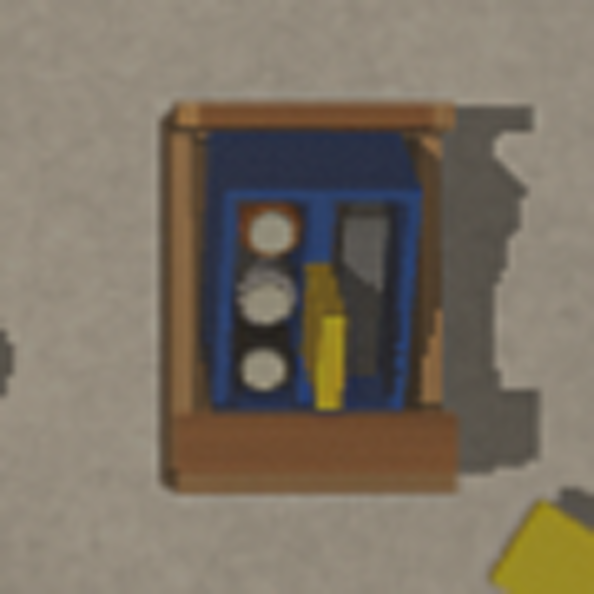

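View pics/a_tp_mats.png

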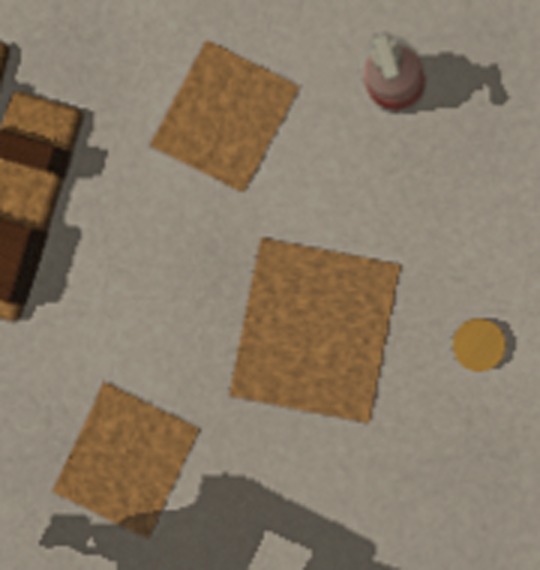

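Bin with jammed caddy is at scene (170–265, 208–310) and top (315–358, 195–255). It is the smaller blue caddy, with the larger blue and the white one lying beside it. There are three cork mats, the biggest at top (225, 230). Next I fit poses from corners in both views.

```bash
cat > h.py <<'E'
import numpy as np, cv2
from scipy.optimize import least_squares
from scipy.spatial.transform import Rotation as Ro
def cal(p): return {k:np.array(p[k]) for k in("camera_matrix","R","t")}|{"k1":float(p["k1"])}
def proj(c,X):
    X=np.atleast_2d(X); d=np.array([c["k1"],0,0,0,0.])
    return cv2.projectPoints(X.astype(float),cv2.Rodrigues(np.array(c["R"]))[0],np.array(c["t"],float),np.array(c["camera_matrix"]),d)[0][:,0]
def ray(c,uv,z):
    u=cv2.undistortPoints(np.array([[uv]],float),np.array(c["camera_matrix"]),np.array([c["k1"],0,0,0,0.]))[0,0]
    R=np.array(c["R"]);d=R.T@np.array([u[0],u[1],1]);o=-R.T@np.array(c["t"]);return o+d*(z-o[2])/d[2]
def T(p): # x,y,z,yaw,tilt
    return (Ro.from_euler('z',p[3])*Ro.from_euler('y',p[4])).as_matrix(),np.array(p[:3])
def fit(obs,x0,free):
    x0=np.array(x0,float)
    def f(v):
        p=x0.copy();p[free]=v;R,t=T(p)
        return np.concatenate([(proj(c,R@np.array(P)+t)[0]-uv) for c,P,uv in obs])
    s=least_squares(f,x0[free],loss='soft_l1');p=x0.copy();p[free]=s.x
    return p,f(s.x).reshape(-1,2)
E
python3 - <<'E'
from station import ctrl
from h import *
S=ctrl.get_image("scene");Tp=ctrl.get_image("top")
import pickle;pickle.dump((S,Tp),open("cal.pkl","wb"))
s=lambda a,b:(160+a/5-.4,200+b/5-.4); t=lambda a,b:(290+a/6.6-.4,180+b/6.6-.4); m=lambda a,b:(120+a/3-.3,120+b/3-.3)
o=[]
for P,uv in [((-.104,-.065,.106),(53,200)),((-.104,.065,.106),(267,47)),((-.066,-.065,.106),(103,243)),((-.066,.065,.106),(315,97)),((.078,-.065,0),(322,552)),((.078,.065,0),(525,390))]: o.append((S,P,s(*uv)))
for P,uv in [((-.104,-.065,.106),(457,490)),((-.104,.065,.106),(175,490)),((-.066,-.065,.106),(457,412)),((-.066,.065,.106),(172,412)),((.078,-.065,.106),(455,102)),((.078,.065,.106),(178,102))]: o.append((Tp,P,t(*uv)))
b,r=fit(o,[.43,-.14,0,0,0],[0,1,3]);print("bin",b.round(4),r.round(1).tolist())
o=[]
for P,uv in [((-.06,-.045,.04),(147,257)),((-.06,.045,.04),(287,150)),((.06,-.045,.04),(272,318)),((.06,.045,.04),(427,210)),((0,0,.095),(229,133))]: o.append((S,P,s(*uv)))
for P,uv in [((.06,.045,.04),(222,190)),((.06,-.045,.04),(422,190)),((-.06,-.045,.04),(405,408)),((-.06,.045,.04),(212,408)),((-.024,0,.095),(328,408)),((.024,0,.095),(333,315))]: o.append((Tp,P,t(*uv)))
c,r=fit(o,[.43,-.14,.08,0,-.5],[0,1,2,3,4]);print("caddy",c.round(4),np.degrees(c[3:]),r.round(1).tolist())
R,tt=T(c);print("handle",(R@[0,0,.072]+tt).round(4))
B=Ro.from_euler('z',b[3]).as_matrix().T
for n,P in(("handle",(0,0,.072)),("lownear",(-.06,0,-.04)),("lowfar",(.06,0,-.04)),("topnear",(-.06,0,.04))): print(n,"in bin",(B@(R@P+tt-b[:3])).round(4))
cs=[m(262,238),m(401,264),m(370,421),m(231,396)]
W=[ray(Tp,x,.004) for x in cs];print("mat top",np.round(W,3).tolist(),np.mean(W,0),[np.linalg.norm(W[i]-W[i-1]).round(3) for i in range(4)])
W=[ray(S,x,.004) for x in((320,159),(360,195),(318,220),(278,189))];print("mat sc",np.round(W,3).tolist(),np.mean(W,0))
for n,uv,z in(("tin",(266,217),.022),("bottle",(376,265),.0),("brush",(304,315),.04)): print(n,ray(S,uv,z).round(3))
print(ctrl.get_obs()['t'])
E
```

```text
bin [ 0.5121 -0.1843  0.     -0.0067  0.    ] [[-0.2, -1.0], [-0.0, -0.7], [-0.5, 0.2], [0.3, -1.7], [0.1, 0.5], [0.4, -0.1], [0.0, 0.2], [0.5, 0.2], [-0.0, -0.4], [0.9, -0.5], [-0.0, -0.2], [-0.0, -0.4]]
caddy [ 0.5167 -0.1826  0.0688  0.0086 -0.5348] [  0.49097189 -30.6392491 ] [[-0.3, 0.1], [0.6, -0.1], [-0.4, 0.6], [-0.8, -1.6], [0.1, 0.4], [0.1, -0.5], [-0.4, -0.8], [-0.7, 0.2], [0.1, 0.6], [-0.2, -0.1], [0.0, -0.1]]
handle [ 0.48   -0.183   0.1307]
handle in bin [-0.032   0.0011  0.1307]
lownear in bin [-0.0266  0.0012  0.0038]
lowfar in bin [0.0767 0.0028 0.065 ]
topnear in bin [-0.0673  0.0006  0.0726]
mat top [[0.587, 0.238, 0.004], [0.558, 0.082, 0.004], [0.384, 0.117, 0.004], [0.412, 0.271, 0.004]] [0.48526082 0.17706442 0.004     ] [np.float64(0.179), np.float64(0.158), np.float64(0.177), np.float64(0.157)]
mat sc [[0.413, 0.26, 0.004], [0.583, 0.241, 0.004], [0.561, 0.097, 0.004], [0.411, 0.095, 0.004]] [0.49192303 0.17341875 0.004     ]
tin [ 0.469 -0.003  0.022]
bottle [0.757 0.102 0.   ]
brush [ 0.741 -0.139  0.04 ]
1.1
```

Request:
{"name": "step_arm", "arguments": {"moves": [[1, 0.02, -0.059, 0, 1.6], [1, 0.02, -0.059, 0, 1.6], [1, 0.02, -0.059, 0, 1.6], [1, 0.02, -0.059, 0, 1.6], [1, 0.02, -0.059, 0, 1.6], [1, 0.02, -0.059, 0, 1.6], [1, 0.02, -0.059, 0, 1.6], [1, 0.02, -0.059, 0, 1.6], [1, 0.02, -0.059, 0, 1.6], [1, 0.02, -0.059, 0, 1.6], [1, 0.02, -0.059, 0, 1.6], [1, 0.02, -0.059, 0, 1.6], [1, 0.02, -0.059, 0, 1.6], [1, 0, 0, 0, 0]], "newtons": 40}}

```text
t: 2.85
tool_pos: [0.4756, -0.1889, 0.2336]
tool_rot: [-0.035, 3.127, 0.002]
contact_force: [0.6, 0.2, 0.8]
opening: 0.0858
```

Request:
{"name": "step_arm", "arguments": {"moves": [[1, 0.0045, 0.006, -0.03, -1], [1, 0, 0, -0.03, 0], [1, 0, 0, -0.02, 0], [1, 0, 0, 0, 0]]}}

```text
t: 3.35
tool_pos: [0.4801, -0.1811, 0.1527]
tool_rot: [-0.006, 3.126, 0.003]
contact_force: [-0.1, 0.3, 0.5]
opening: 0.0851
```

```bash
python3 - <<'E'
from station import ctrl
from h import *
o=ctrl.get_obs();print(o['tool_pos'],o['tool_rot'],o['contact_force'])
p=ctrl.get_image("scene");a=p["color"][150:320,140:300,::-1];cv2.imwrite("pics/b.png",cv2.resize(a,None,fx=3.5,fy=3.5,interpolation=cv2.INTER_CUBIC))
E
```

```text
[ 0.48007804 -0.18111958  0.15268632] [-6.49220910e-03  3.12567645e+00  2.59895788e-03] [-0.10108943  0.34389518  0.48432686]
```

View pics/b.png

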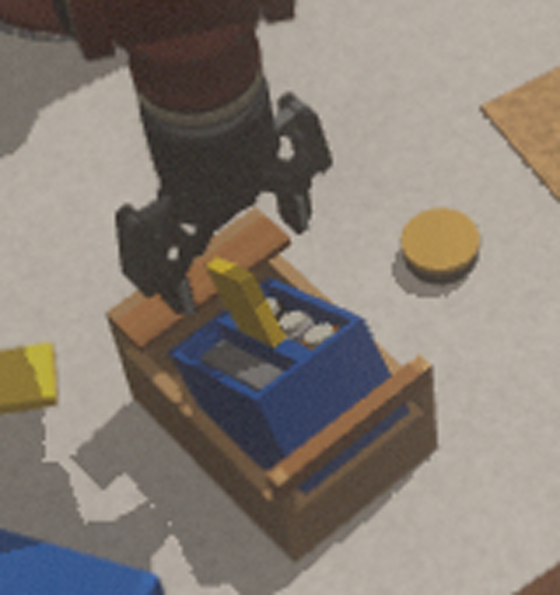

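The open fingers straddle the yellow handle at picture (245, 300), so I go down and close.

Request:
{"name": "step_arm", "arguments": {"moves": [[1, 0, -0.0015, -0.025, 0], [1, 0, 0, -0.015, 0], [0, 0, 0, 0, 0], [0, 0, 0, 0, 0], [0, 0, 0, 0, 0], [0, 0, 0, 0, 0], [0, 0, 0, 0, 0]], "newtons": 60}}

```text
t: 4.28
tool_pos: [0.4849, -0.1838, 0.121]
tool_rot: [-0.009, 3.113, -0.007]
contact_force: [-0.6, 0.8, -0.8]
opening: 0.0112
```

```bash
cat > look.py <<'E'
import sys
from station import ctrl
from h import *
n,x0,y0,x1,y1,f=sys.argv[1:];
o=ctrl.get_obs();print(o['t'],o['tool_pos'].round(4),o['tool_rot'].round(3),o['contact_force'].round(1),o['wrist_torque'].round(2),round(o['opening'],4))
for i,cam in enumerate(("scene","top")):
    p=ctrl.get_image(cam)
    cv2.imwrite(f"pics/{n}_{cam}.png",p["color"][:,:,::-1])
    if i==0:
        a=p["color"][int(y0):int(y1),int(x0):int(x1),::-1];cv2.imwrite(f"pics/{n}.png",cv2.resize(a,None,fx=float(f),fy=float(f),interpolation=cv2.INTER_CUBIC))
E
python3 look.py c 160 180 290 320 4.2
```

```text
4.275 [ 0.4849 -0.1838  0.121 ] [-0.009  3.113 -0.007] [-0.6  0.8 -0.8] [0.14 0.03 0.01] 0.0112
```

View pics/c.png

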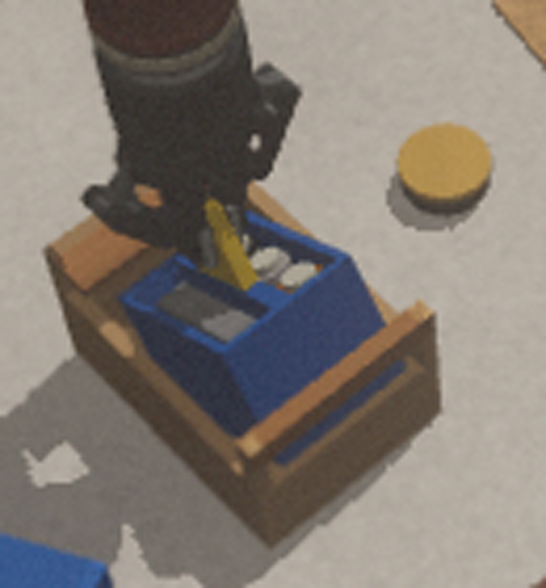

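Request:
{"name": "step_arm", "arguments": {"moves": [[0.4, 0, 0, 0, 0], [0.4, 0, 0, 0, 0], [0.4, -0.005, 0, -0.009, 0], [0.4, 0, 0, 0, 0]]}}

```text
t: 4.88
tool_pos: [0.4795, -0.1841, 0.1112]
tool_rot: [-0.009, 3.113, -0.008]
contact_force: [-0.2, -0.1, 0.4]
opening: 0.0341
```

Request:
{"name": "step_arm", "arguments": {"moves": [[0, 0, 0, 0, 0], [0, 0, 0, 0, 0], [0, 0, 0, 0, 0]], "newtons": 60}}

```text
t: 5.25
tool_pos: [0.4793, -0.1839, 0.1111]
tool_rot: [-0.008, 3.113, -0.007]
contact_force: [0.4, -0.1, -0.0]
opening: 0.0113
```

Request:
{"name": "step_arm", "arguments": {"moves": [[0, 0, 0, 0.004, 0], [0, -0.007, 0, 0, 0], [0, -0.007, 0, 0, 0], [0, -0.006, 0, 0, 0], [0, 0, 0, 0, 0]], "newtons": 60}}

```text
t: 5.88
tool_pos: [0.4574, -0.1828, 0.1128]
tool_rot: [-0.008, 3.113, -0.004]
contact_force: [1.3, -0.2, -3.5]
opening: 0.0116
```

```bash
python3 look.py d 160 180 290 320 4.2
```

```text
5.875 [ 0.4574 -0.1828  0.1128] [-0.008  3.113 -0.004] [ 1.3 -0.2 -3.5] [ 0.02  0.01 -0.01] 0.0116
```

View pics/d.png

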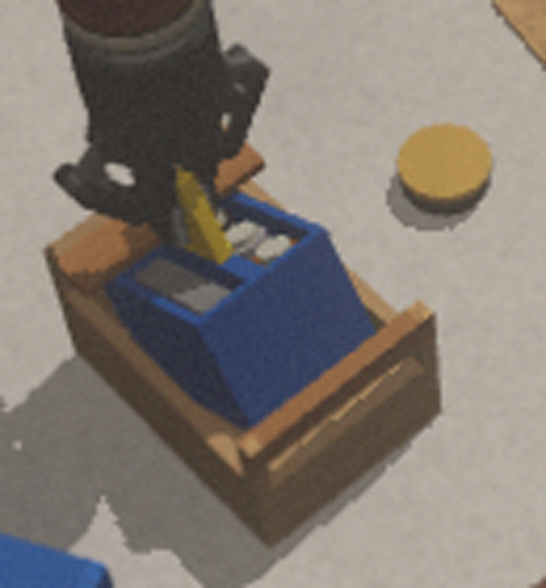

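Request:
{"name": "step_arm", "arguments": {"moves": [[0, 0, 0, 0, 0], [0, 0.002, 0, 0, 0], [0, 0.002, 0, 0, 0]], "newtons": 20}}

```text
t: 6.35
tool_pos: [0.4603, -0.1826, 0.1119]
tool_rot: [-0.009, 3.117, -0.003]
contact_force: [0.9, -0.3, -4.6]
opening: 0.0114
```

```bash
python3 look.py e 160 180 290 320 4.2
```

```text
6.35 [ 0.4603 -0.1826  0.1119] [-9.000e-03  3.117e+00 -3.000e-03] [ 0.9 -0.3 -4.6] [-0.    0.23 -0.02] 0.0114
```

View pics/e.png

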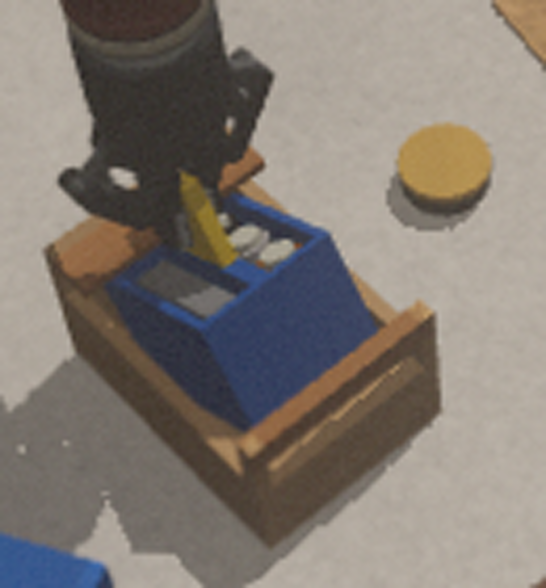

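Request:
{"name": "step_arm", "arguments": {"moves": [[0, 0, 0, -0.003, 0], [0, 0.003, 0, -0.002, 0]], "newtons": 20}}

```text
t: 6.7
tool_pos: [0.4648, -0.1832, 0.1109]
tool_rot: [-0.009, 3.116, -0.004]
contact_force: [-3.9, 3.4, 5.5]
opening: 0.0114
```

```bash
python3 -c "
from station import ctrl
o=ctrl.get_obs();print(o['tool_pos'],o['contact_force'],o['wrist_torque'])"
```

```text
[ 0.46482971 -0.18323377  0.11090801] [-3.92348079  3.36221807  5.45603179] [0.77980763 1.2293562  0.04496055]
```

Request:
{"name": "step_arm", "arguments": {"moves": [[0, 0.004, 0, 0, 0], [0, 0.004, 0, 0, 0]], "newtons": 20}}

```text
t: 6.95
tool_pos: [0.4731, -0.1834, 0.1111]
tool_rot: [-0.009, 3.116, -0.005]
contact_force: [-1.2, 0.4, -3.1]
opening: 0.0112
```

```bash
python3 look.py f 160 180 290 320 4.2
```

```text
6.95 [ 0.4731 -0.1834  0.1111] [-0.009  3.116 -0.005] [-1.2  0.4 -3.1] [-0.01  0.7   0.04] 0.0112
```

View pics/f.png

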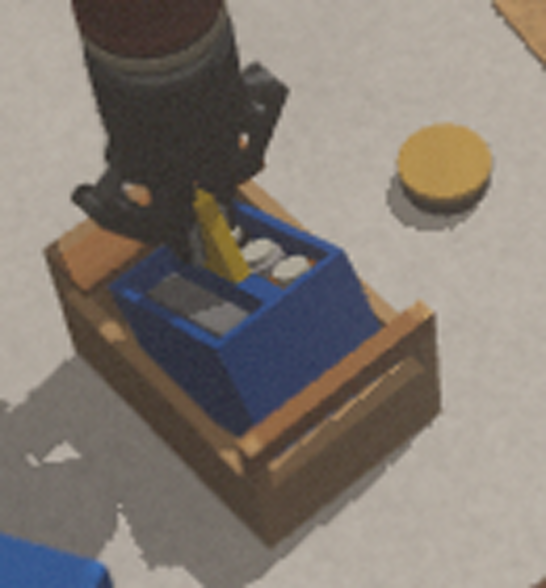

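```bash
python3 - <<'E'
import cv2
a=cv2.imread("pics/f_top.png")[180:270,290:380];cv2.imwrite("pics/f_tc.png",cv2.resize(a,None,fx=6.6,fy=6.6,interpolation=cv2.INTER_CUBIC))
E
```

```text
(no output)
```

View pics/f_tc.png

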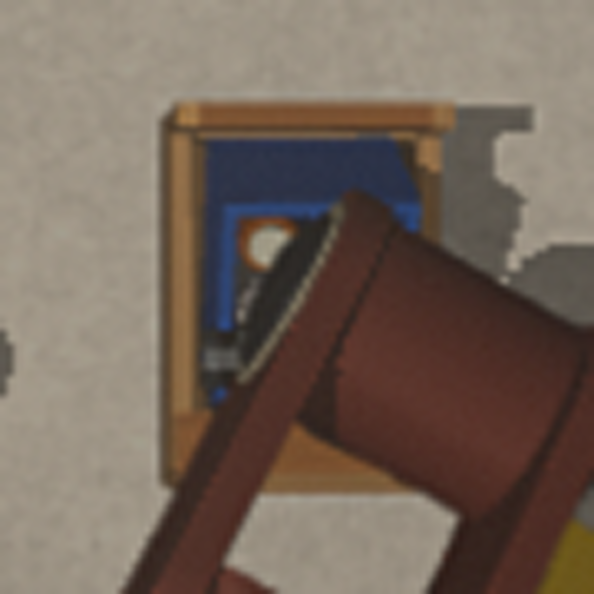

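```bash
cat > tilt.py <<'E'
import pickle
from h import *
S,Tp=pickle.load(open("cal.pkl","rb"))
s=lambda a,b,f=4.2,x=160,y=180:(x+a/f-.4,y+b/f-.4); t=lambda a,b:(290+a/6.6-.4,180+b/6.6-.4)
def cad(sp,tp=[],x0=[.5,-.183,.07,0.0,-.4]):
    o=[(S,P,s(*uv)) for P,uv in sp]+[(Tp,P,t(*uv)) for P,uv in tp]
    c,r=fit(o,x0,[0,1,2,4]);print("caddy",c.round(4),"tilt",np.degrees(c[4]).round(1),r.round(1).tolist())
    R,tt=T(c);b=np.array([.512,-.184,0])
    for n,P in(("handle",(0,0,.072)),("lownear",(-.06,0,-.04)),("lowfar",(.06,0,-.04)),("topnear",(-.06,0,.04)),("topfar",(.06,0,.04))): print(n,"in bin",((R@P+tt-b)*1000).round(0))
NN=(-.06,-.045,.04);FN=(.06,-.045,.04);FP=(.06,.045,.04);NP=(-.06,.045,.04);LF=(.06,.045,-.04)
E
python3 - <<'E'
from tilt import *
cad([(NN,(113,289)),(FN,(222,345)),(FP,(345,250))],[(FP,(222,205)),(LF,(207,140))])
E
```

```text
caddy [ 0.5055 -0.1817  0.0648  0.     -0.4979] tilt -28.5 [[-0.1, -0.2], [-1.0, 0.6], [0.3, -0.2], [-0.3, 0.2], [-0.4, -0.6]]
handle in bin [-41.   2. 128.]
lownear in bin [-40.   2.   1.]
lowfar in bin [65.  2. 58.]
topnear in bin [-78.   2.  71.]
topfar in bin [ 27.   2. 129.]
```

Request:
{"name": "step_arm", "arguments": {"moves": [[0, 0, 0, 0.004, 0], [0, -0.007, 0, 0, 0], [0, -0.007, 0, 0, 0], [0, 0, 0, -0.006, 0], [0, 0.004, 0, -0.006, 0], [0, 0.005, 0, -0.005, 0]], "newtons": 20}}

```text
t: 7.8
tool_pos: [0.4736, -0.1842, 0.1093]
tool_rot: [-0.007, 3.101, -0.005]
contact_force: [-4.7, 5.6, 10.5]
opening: 0.0113
```

```bash
python3 look.py g 160 180 290 320 4.2
```

```text
7.8 [ 0.4736 -0.1842  0.1093] [-0.007  3.101 -0.005] [-4.7  5.6 10.5] [1.25 0.93 0.08] 0.0113
```

View pics/g.png

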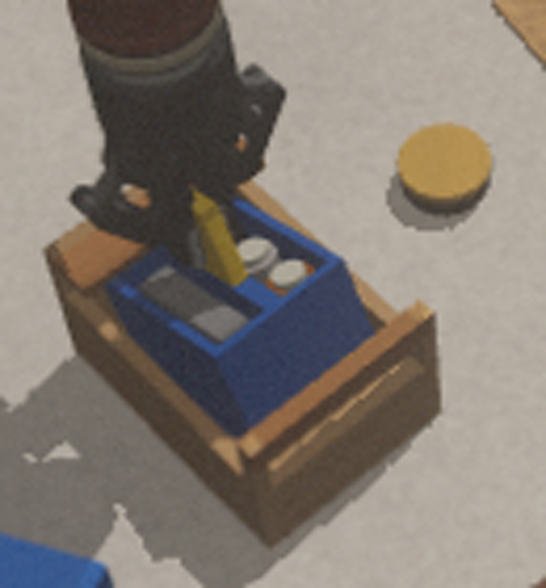

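```bash
python3 - <<'E'
from tilt import *
cad([(NN,(105,288)),(FN,(217,353)),(FP,(345,258))])
E
```

```text
caddy [ 0.5051 -0.1853  0.0657  0.     -0.4497] tilt -25.8 [[0.3, -0.2], [-0.3, 0.5], [-0.1, -0.3]]
handle in bin [-38.  -1. 131.]
lownear in bin [-44.  -1.   4.]
lowfar in bin [65. -1. 56.]
topnear in bin [-78.  -1.  76.]
topfar in bin [ 30.  -1. 128.]
```

Request:
{"name": "step_arm", "arguments": {"moves": [[0, 0.004, 0, -0.003, 0], [0, 0.004, 0, -0.003, 0], [0, 0.004, 0, -0.003, 0]], "newtons": 20}}

```text
t: 8.28
tool_pos: [0.4887, -0.184, 0.1063]
tool_rot: [-0.007, 3.095, -0.003]
contact_force: [0.1, 2.6, 6.5]
opening: 0.0111
```

```bash
python3 look.py i 160 180 290 320 4.2
```

```text
8.275 [ 0.4887 -0.184   0.1063] [-7.000e-03  3.095e+00 -3.000e-03] [0.1 2.6 6.5] [0.68 0.78 0.01] 0.0111
```

View pics/i.png

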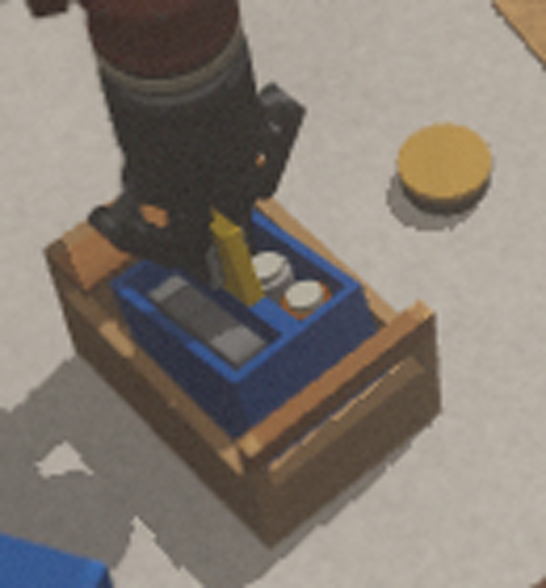

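Request:
{"name": "step_arm", "arguments": {"moves": [[0, 0.004, 0, -0.003, 0], [0, 0.004, 0, -0.003, 0], [0, 0.004, 0, -0.003, 0], [0, 0.004, 0, -0.003, 0]], "newtons": 20}}

```text
t: 8.88
tool_pos: [0.5084, -0.1839, 0.0995]
tool_rot: [-0.006, 3.088, -0.002]
contact_force: [0.7, 3.2, 4.5]
opening: 0.0111
```

```bash
python3 look.py j 160 180 290 320 4.2
```

```text
8.875 [ 0.5084 -0.1839  0.0995] [-6.000e-03  3.088e+00 -2.000e-03] [0.7 3.2 4.5] [ 0.61  0.67 -0.07] 0.0111
```

View pics/j.png

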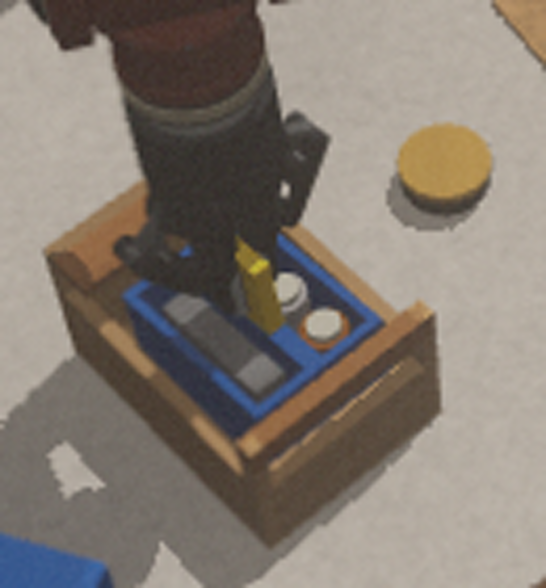

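```bash
python3 - <<'E'
from tilt import *
cad([(NN,(123,295)),(FN,(257,415)),(FP,(383,322)),((.0,-.006,.095),(252,265))][:3],x0=[.51,-.183,.046,0,-.1])
E
```

```text
caddy [ 0.5064 -0.1806  0.0387  0.     -0.0862] tilt -4.9 [[0.2, -0.1], [0.1, 0.6], [-0.2, -0.5]]
handle in bin [-12.   3. 110.]
lownear in bin [-62.   3.  -6.]
lowfar in bin [58.  3.  4.]
topnear in bin [-69.   3.  73.]
topfar in bin [51.  3. 84.]
```

Request:
{"name": "step_arm", "arguments": {"moves": [[0, 0.004, 0, -0.004, 0], [0, 0.004, 0, -0.004, 0], [0, 0.003, 0, -0.004, 0]], "newtons": 20}}

```text
t: 9.35
tool_pos: [0.5196, -0.1842, 0.095]
tool_rot: [-0.007, 3.094, -0.0]
contact_force: [-37.1, 9.7, 46.7]
opening: 0.0112
```

```bash
python3 look.py k 160 180 290 320 4.2
```

```text
9.35 [ 0.5196 -0.1842  0.095 ] [-0.007  3.094 -0.   ] [-37.1   9.7  46.7] [1.64 5.35 0.02] 0.0112
```

View pics/k.png

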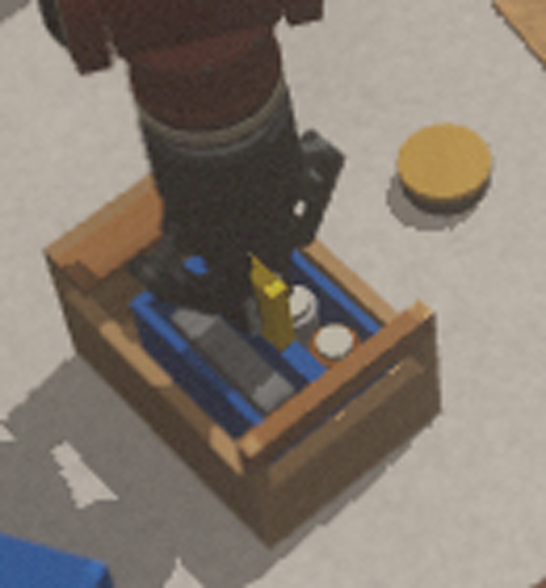

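Request:
{"name": "step_arm", "arguments": {"moves": [[0, -0.002, 0, 0.003, 0], [0, 0, 0, 0, 0]], "newtons": 60}}

```text
t: 9.7
tool_pos: [0.517, -0.1846, 0.097]
tool_rot: [-0.007, 3.093, -0.003]
contact_force: [-0.3, -0.4, -5.7]
opening: 0.0116
```

Request:
{"name": "step_arm", "arguments": {"moves": [[0, 0, 0, 0.004, 0], [0, -0.004, 0, 0.001, 0], [0, 0, 0, 0, 0]], "newtons": 70}}

```text
t: 10.07
tool_pos: [0.5112, -0.184, 0.099]
tool_rot: [-0.006, 3.097, -0.0]
contact_force: [0.3, -0.3, -5.2]
opening: 0.011
```

```bash
python3 look.py l 160 180 290 320 4.2
```

```text
10.075 [ 0.5112 -0.184   0.099 ] [-0.006  3.097 -0.   ] [ 0.3 -0.3 -5.2] [0.04 0.01 0.04] 0.011
```

View pics/l.png

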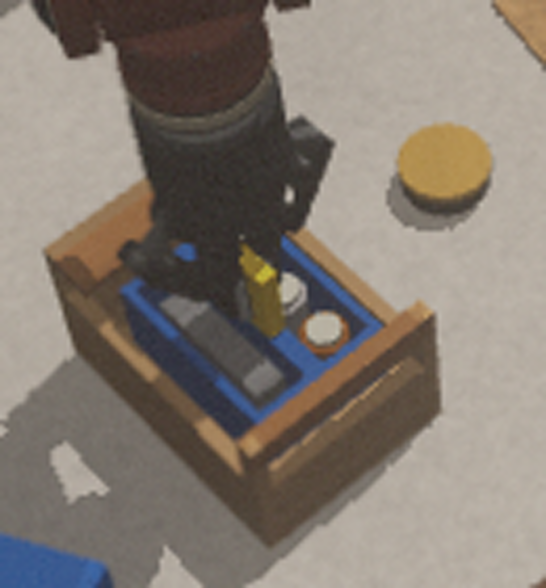

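```bash
python3 - <<'E'
import cv2
a=cv2.imread("pics/l_scene.png")[220:310,180:260];cv2.imwrite("pics/l2.png",cv2.resize(a,None,fx=6.6,fy=6.6,interpolation=cv2.INTER_CUBIC))
a=cv2.imread("pics/l_top.png")[180:270,290:380];cv2.imwrite("pics/l3.png",cv2.resize(a,None,fx=6.6,fy=6.6,interpolation=cv2.INTER_CUBIC))
E
```

```text
(no output)
```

View pics/l2.png

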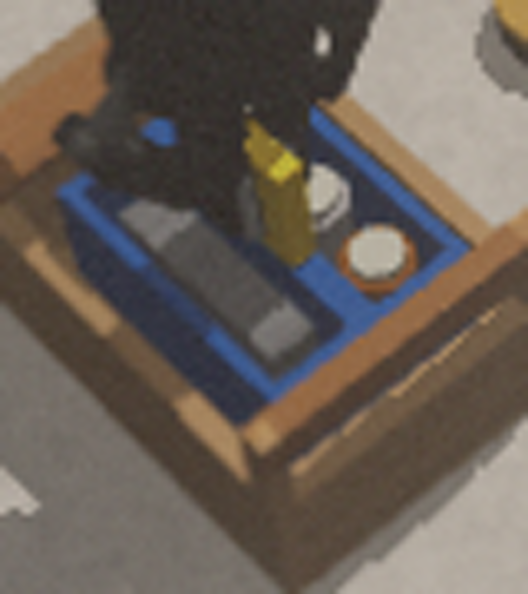

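View pics/l3.png

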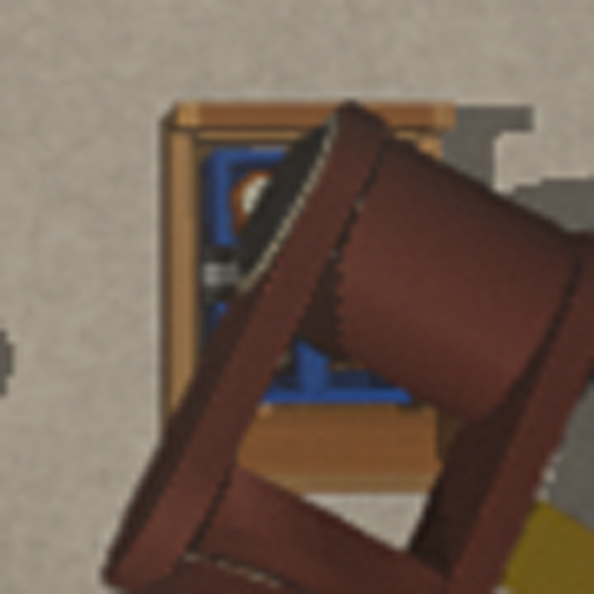

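```bash
python3 - <<'E'
from tilt import *
import tilt
tilt.s=lambda a,b:(180+a/6.6-.4,220+b/6.6-.4)
cad([(NN,(60,188)),(FN,(270,397)),(FP,(470,248))],[(FP,(207,148)),(NN,(415,404))],x0=[.51,-.183,.046,0,-.03])
E
```

```text
caddy [ 0.5082 -0.184   0.0496  0.      0.0041] tilt 0.2 [[-0.5, -0.1], [0.5, 0.5], [0.1, -0.5], [1.3, 0.2], [-1.0, -0.1]]
handle in bin [ -4.  -0. 122.]
lownear in bin [-64.  -0.  10.]
lowfar in bin [56. -0.  9.]
topnear in bin [-64.  -0.  90.]
topfar in bin [56. -0. 89.]
```

Request:
{"name": "step_arm", "arguments": {"moves": [[0, 0.004, 0, 0, 0], [0, 0, 0, 0.005, 0], [0, 0, 0, 0.008, 0], [0, 0, 0, 0.01, 0]], "newtons": 70}}

```text
t: 10.68
tool_pos: [0.5157, -0.1839, 0.1229]
tool_rot: [-0.007, 3.097, 0.001]
contact_force: [0.1, 0.1, -5.2]
opening: 0.011
```

Request:
{"name": "step_arm", "arguments": {"moves": [[0, 0, 0, 0.015, 0], [0, 0, 0, 0.02, 0], [0, 0, 0, 0.025, 0], [0, 0, 0, 0.03, 0], [0, 0, 0, 0.03, 0], [0, 0, 0, 0, 0]]}}

```text
t: 11.42
tool_pos: [0.5166, -0.1845, 0.2545]
tool_rot: [-0.007, 3.089, -0.006]
contact_force: [0.2, -0.1, -4.9]
opening: 0.011
```

```bash
python3 look.py m 150 130 300 270 4
```

```text
11.425 [ 0.5166 -0.1845  0.2545] [-0.007  3.089 -0.006] [ 0.2 -0.1 -4.9] [-0.   -0.02 -0.05] 0.011
```

View pics/m.png

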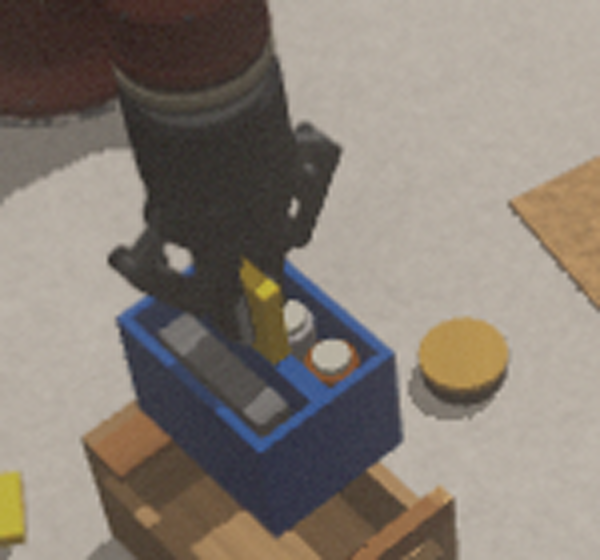

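The caddy is level and clear of the bin (box at picture 120–400, 260–530). I carry it over to the mat.

Request:
{"name": "step_arm", "arguments": {"moves": [[0, -0.003, 0.02, 0, 0], [0, -0.003, 0.035, 0, -1.5], [0, -0.003, 0.04, 0, -2], [0, -0.003, 0.04, 0, -2], [0, -0.003, 0.04, 0, -2], [0, -0.003, 0.04, 0, -2], [0, -0.003, 0.04, 0, -1.5], [0, -0.003, 0.04, 0, 0], [0, -0.002, 0.035, 0, 0], [0, 0, 0.02, 0, 0], [0, 0, 0, 0, 0], [0, 0, 0, 0, 0]]}}

```text
t: 13.02
tool_pos: [0.4704, 0.1863, 0.226]
tool_rot: [0.297, 3.119, 0.002]
contact_force: [-0.4, 0.2, -5.6]
opening: 0.0112
```

Request:
{"name": "step_arm", "arguments": {"moves": [[0, 0.01, -0.005, -0.025, 0], [0, 0.0096, -0.005, -0.04, 0], [0, 0, 0, -0.03, 0], [0, 0, 0, -0.01, 0], [0, 0, 0, 0, 0]]}}

```text
t: 13.65
tool_pos: [0.4899, 0.1728, 0.1181]
tool_rot: [0.305, 3.118, 0.002]
contact_force: [-0.3, 0.6, -4.8]
opening: 0.0111
```

```bash
python3 look.py n 250 90 390 240 4
```

```text
13.65 [0.4899 0.1728 0.1181] [3.050e-01 3.118e+00 2.000e-03] [-0.3  0.6 -4.8] [ 0.    0.   -0.01] 0.0111
```

View pics/n.png

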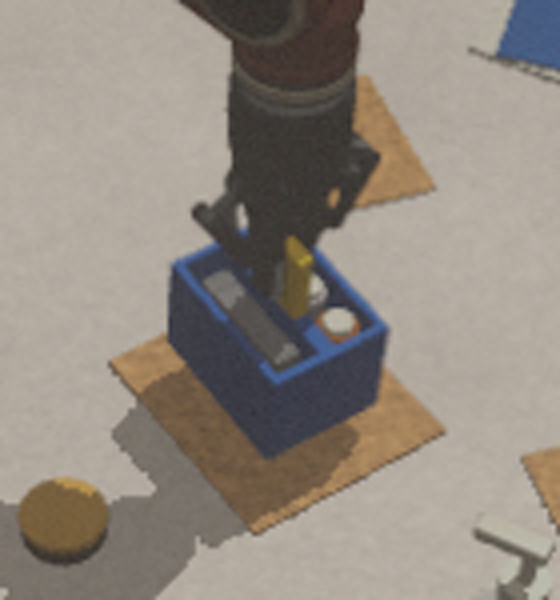

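View pics/n_top.png

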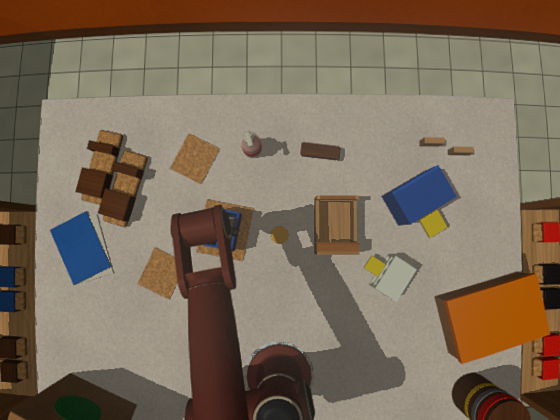

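```bash
python3 - <<'E'
from tilt import *
import tilt
s=lambda a,b:(250+a/4-.4,90+b/4-.4)
o=[(S,P,s(*uv)) for P,uv in [(NN,(172,262)),(FN,(279,381)),(FP,(388,327)),((.06,-.045,-.04),(270,457)),((.06,.045,-.04),(379,400)),((-.06,-.045,-.04),(170,338))]]
c,r=fit(o,[.49,.175,.07,-.19,0],[0,1,2,3,4]);print(c.round(4),np.degrees(c[3:]),r.round(1).tolist())
mo=[(S,(-.09,-.08,.004),s(108,363)),(S,(.09,-.08,.004),s(253,533)),(S,(.09,.08,.004),s(445,432))]
m=lambda a,b:(120+a/3-.3,120+b/3-.3)
mo+=[(Tp,P,m(*uv)) for P,uv in [((.09,.08,.004),(262,238)),((.09,-.08,.004),(401,264)),((-.09,-.08,.004),(370,421)),((-.09,.08,.004),(231,396))]]
for d in(mo[:3],mo):
  M,r=fit(d,[.487,.176,0,-.19,0],[0,1,3]);print("mat",M.round(4),np.degrees(M[3]),r.round(1).tolist())
E
```

```text
[ 0.4781  0.1837  0.0562 -0.192   0.0462] [-11.00228321   2.64775623] [[0.4, 0.0], [-0.2, 0.2], [0.6, -0.6], [-0.2, -0.1], [-0.5, 0.1], [-0.0, 0.3]]
mat [ 0.4868  0.1756  0.     -0.1967  0.    ] -11.270695812242536 [[-0.4, -0.5], [0.1, 0.5], [0.4, -0.1]]
mat [ 0.4858  0.1765  0.     -0.1915  0.    ] -10.970161657522075 [[-0.5, -0.7], [0.2, 0.1], [0.3, -0.6], [-0.0, -0.6], [0.5, -0.3], [0.5, 0.6], [-0.2, -0.3]]
```

```bash
python3 - <<'E'
from tilt import *
s=lambda a,b:(250+a/4-.4,90+b/4-.4)
o=[(S,P,s(*uv)) for P,uv in [(NN,(172,262)),(FN,(279,381)),(FP,(388,327)),((.06,-.045,-.04),(270,457)),((.06,.045,-.04),(379,400)),((-.06,-.045,-.04),(170,338))]]
for z in(.063,.069):
  c,r=fit(o,[.49,.175,z,-.19,0.046],[0,1,3,4]);print(c.round(4),np.degrees(c[3:]),r.round(1).tolist())
E
```

```text
[ 0.482   0.1792  0.063  -0.1929  0.0451] [-11.05248937   2.58577757] [[0.3, -0.2], [-0.3, 0.2], [0.8, -0.7], [-0.2, 0.1], [-0.3, 0.1], [-0.2, 0.2]]
[ 0.4855  0.1753  0.069  -0.1937  0.0445] [-11.09638911   2.54886054] [[0.1, -0.3], [-0.3, 0.2], [1.0, -0.7], [-0.2, 0.2], [-0.2, 0.2], [-0.3, 0.2]]
```

Request:
{"name": "step_arm", "arguments": {"moves": [[0, 0, 0, -0.012, 0], [0, 0, 0, -0.006, 0], [0, 0, 0, 0, 0]]}}

```text
t: 14.12
tool_pos: [0.4926, 0.1737, 0.1035]
tool_rot: [0.303, 3.11, 0.005]
contact_force: [0.5, -0.1, -4.8]
opening: 0.0111
```

Request:
{"name": "step_arm", "arguments": {"moves": [[0, -0.005, 0.001, -0.003, 0], [0, 0, 0, -0.003, 0], [0, 0, 0, -0.003, 0]], "newtons": 20}}

```text
t: 14.5
tool_pos: [0.4876, 0.1751, 0.0947]
tool_rot: [0.302, 3.109, 0.006]
contact_force: [-4.7, 3.4, 7.9]
opening: 0.0112
```

Request:
{"name": "step_arm", "arguments": {"moves": [[0, 0, 0, -0.003, 0], [0, 0, 0, -0.002, 0]], "newtons": 20}}

```text
t: 14.75
tool_pos: [0.4888, 0.1757, 0.0947]
tool_rot: [0.302, 3.109, 0.006]
contact_force: [-4.5, -0.8, 3.7]
opening: 0.0113
```

```bash
python3 look.py q 250 90 390 240 4
```

```text
14.75 [0.4888 0.1757 0.0947] [0.302 3.109 0.006] [-4.5 -0.8  3.7] [-0.48  0.7  -0.14] 0.0113
```

View pics/q.png

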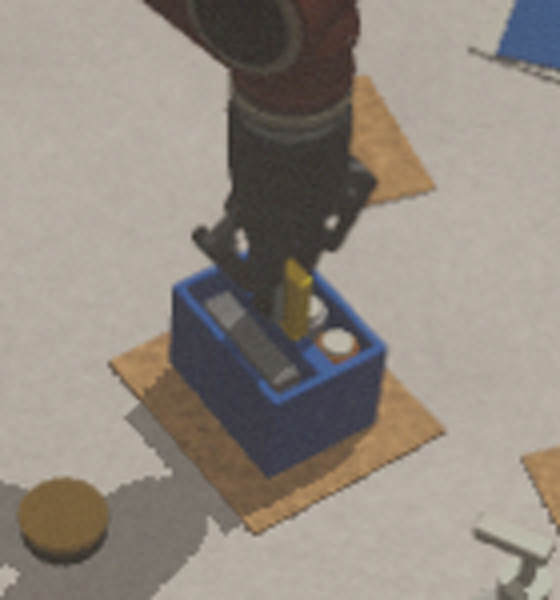

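```bash
python3 - <<'E'
from tilt import *
s=lambda a,b:(250+a/4-.4,90+b/4-.4)
o=[(S,P,s(*uv)) for P,uv in [(NN,(173,288)),(FN,(279,402)),(FP,(387,347)),((.06,-.045,-.04),(270,476)),((.06,.045,-.04),(378,421)),((-.06,-.045,-.04),(171,362))]]
for z in(.044,):
  c,r=fit(o,[.49,.175,z,-.19,0.0],[0,1,3,4]);print(c.round(4),np.degrees(c[3:]),r.round(1).tolist())
c,r=fit(o,[.49,.175,.044,-.19,0.0],[0,1,2,3,4]);print(c.round(4),np.degrees(c[3:]),r.round(1).tolist())
E
```

```text
[ 0.4845  0.1775  0.044  -0.1875  0.0259] [-10.74538245   1.48227943] [[-0.1, -0.7], [-0.3, 0.3], [0.6, -0.5], [0.1, 0.6], [-0.1, 0.0], [-0.2, 0.1]]
[ 0.4757  0.1876  0.0285 -0.1845  0.0283] [-10.57091564   1.619637  ] [[0.3, -0.3], [-0.3, 0.3], [0.2, -0.4], [0.1, 0.3], [-0.5, -0.1], [0.1, 0.2]]
```

Request:
{"name": "step_arm", "arguments": {"moves": [[0, -0.002, 0, -0.004, 0], [0, -0.002, 0, -0.004, 0], [0, 0, 0, -0.003, 0]], "newtons": 20}}

```text
t: 15.22
tool_pos: [0.4886, 0.176, 0.0944]
tool_rot: [0.301, 3.103, 0.005]
contact_force: [-11.9, -1.8, 14.3]
opening: 0.0111
```

Request:
{"name": "step_arm", "arguments": {"moves": [[0, -0.002, 0, 0, 0], [0, 0, 0, 0, 0]], "newtons": 20}}

```text
t: 15.48
tool_pos: [0.4869, 0.1762, 0.0945]
tool_rot: [0.301, 3.102, 0.006]
contact_force: [-1.3, 1.3, -3.2]
opening: 0.0111
```

Request:
{"name": "step_arm", "arguments": {"moves": [[0, -0.001, 0, -0.0025, 0], [0.15, 0, 0, 0, 0], [0.2, 0, 0, 0, 0], [0.4, 0, 0, 0, 0], [0.7, 0, 0, 0, 0], [0.7, 0, 0, 0, 0]], "newtons": 20}}

```text
t: 16.23
tool_pos: [0.4885, 0.1768, 0.095]
tool_rot: [0.3, 3.097, 0.009]
contact_force: [-0.4, 0.1, 0.0]
opening: 0.0596
```

```bash
python3 look.py r 250 90 390 240 4
```

```text
16.225 [0.4885 0.1768 0.095 ] [0.3   3.097 0.009] [-0.4  0.1  0. ] [-0.    0.03 -0.06] 0.0596
```

View pics/r.png

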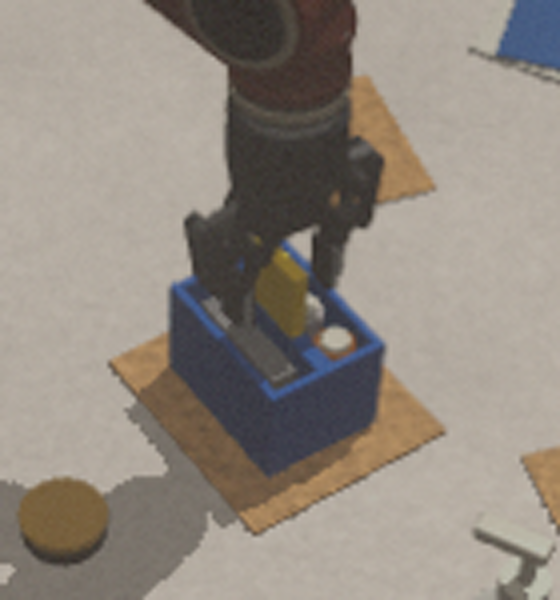

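The gripper is open and the caddy stands on the mat. I retreat straight up.

Request:
{"name": "step_arm", "arguments": {"moves": [[0.75, 0, 0, 0.01, 0], [0.75, 0, 0, 0.02, 0], [0.75, 0, 0, 0.03, 0], [0.75, 0, 0, 0.04, 0], [0.75, 0, 0, 0.04, 0], [0.75, -0.03, 0.03, 0.03, 0], [0.75, -0.04, 0.05, 0, 0], [0.75, -0.04, 0.05, 0, 0], [0.75, 0, 0.06, 0, 0], [0.75, 0, 0.06, 0, 0], [0.75, 0, 0, 0, 0]]}}

```text
t: 17.7
tool_pos: [0.3748, 0.432, 0.2801]
tool_rot: [0.304, 3.087, 0.021]
contact_force: [-0.8, -1.1, -0.5]
opening: 0.0639
```

```bash
python3 look.py u 250 90 390 240 4; python3 - <<'E'
import cv2
a=cv2.imread("pics/u_top.png")[120:270,160:380];cv2.imwrite("pics/u3.png",cv2.resize(a,None,fx=3.6,fy=3.6,interpolation=cv2.INTER_CUBIC))
E
```

```text
17.7 [0.3748 0.432  0.2801] [0.304 3.087 0.021] [-0.8 -1.1 -0.5] [ 0.    0.03 -0.04] 0.0639
```

View pics/u.png

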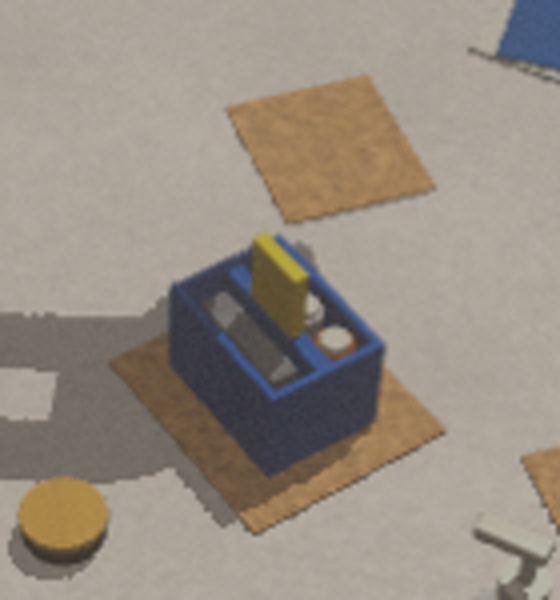

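View pics/u3.png

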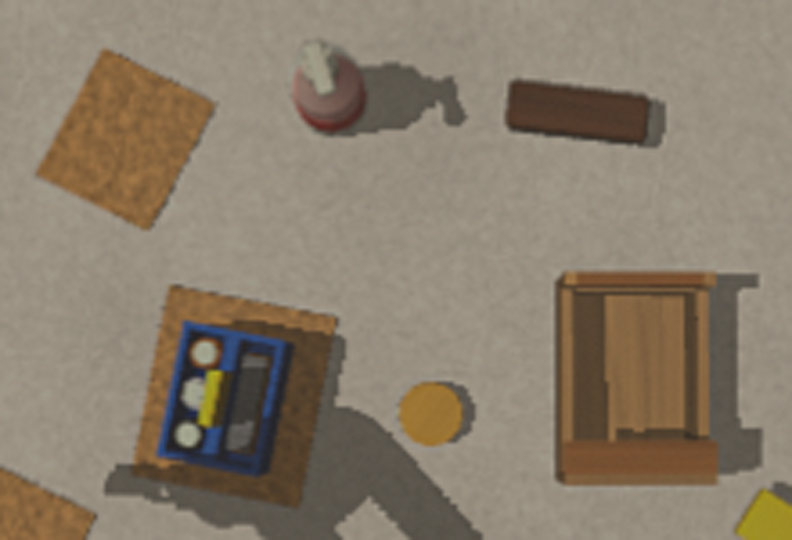

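```bash
python3 - <<'E'
from tilt import *
s=lambda a,b:(250+a/4-.4,90+b/4-.4); t=lambda a,b:(160+a/3.6-.35,120+b/3.6-.35)
o=[(S,P,s(*uv)) for P,uv in [(NN,(171,287)),(FN,(275,398)),(FP,(386,347)),((.06,-.045,-.04),(268,476)),((.06,.045,-.04),(377,421)),((-.06,-.045,-.04),(171,363)),(NP,(280,236))]]
o+=[(Tp,P,t(*uv)) for P,uv in [(FP,(185,322)),(FN,(293,341)),(NN,(266,470)),(NP,(158,457))]]
c,r=fit(o,[.49,.175,.044,-.19,0.0],[0,1,2,3,4]);print(c.round(4),np.degrees(c[3:]),r.round(1).tolist())
M=np.array([.4858,.1765]);a=-.1915;d=c[:2]-M;print("offset in mat",np.round([d[0]*np.cos(a)+d[1]*np.sin(a),-d[0]*np.sin(a)+d[1]*np.cos(a)],4))
E
```

```text
[ 0.4837  0.1758  0.044  -0.1926 -0.002 ] [-11.03648777  -0.11603419] [[-0.4, -0.2], [-0.4, 0.7], [-0.0, -0.9], [0.1, 0.7], [-0.2, 0.2], [-0.5, 0.6], [-0.2, -0.6], [0.1, -0.9], [-1.8, -0.7], [-1.7, 1.3], [0.1, -0.7]]
offset in mat [-0.0019 -0.001 ]
```

The caddy stands upright at z = 0.044 m with a tilt of -0.1°, about 2 mm from the mat's centre. The bystanders look unmoved, so I hand in.

```bash
python3 -c "
from station import ctrl
print(ctrl.finish_job(), ctrl.get_obs()['t'])"
```

```text
the job is handed in; nothing more can be done
the job is handed in; nothing more can be done
```

The blue caddy is out of the bin and stands upright in the middle of the 180 × 160 mm cork mat. I handed the job in at about 18 s; no verdict is reported.

**What I did:** I gripped the handle across its thickness and pulled the caddy about 20 mm towards the near wall to free it from the slot. With a light grip, I turned it level against the bin floor and far wall, then lifted it out without touching the bin. I set it down on the mat, opened the gripper and backed away.

**Final checks, before hand-in:** A corner fit from both cameras puts the caddy about 2 mm from the mat's centre, tilted 0.1°, with its underside at mat height. The bottle, tin and brush look to be where they started; I compared the pictures but did not measure them. The robot was touching nothing.

**What went less well:**
- The first grasp sat about 9 mm too high, so I redid it.
- The first, lighter attempt to turn it only slid the caddy back towards the slot lip, so I pulled it back and pressed harder.
- Pressing it flat in the bin peaked near 60 N at the wrist, below the 120 N limit. That push went through the gripped caddy, not the gripper's body.
- The caddy leaned about 1.5° while I was still holding it on the mat, so one end settled by up to about 3 mm when I let go.
- Scene-camera fits with the height left free read up to about 15 mm low, so I used the known heights or both cameras.

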